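# Change over the finished cassette in a covered incubation chamber

### The job

In the black incubation chamber, the test cassette that lies in front of the timer (which stands on the clear cover) has had its time and is due for reading. Stand the timer, then lay the cover, aside on the white bench pad, right way up; move the finished cassette into the empty holder, and put the new cassette from the other holder into the seat that came free, each lying flat in its seat. Put the cover back so that it sits flat and fully home on the chamber, and stand the timer back on it in its old place, behind the new cassette; keep the timer upright throughout, and leave the other cassette in the chamber and the buffer bottle alone.

Things in the scene. Friction and masses are not known exactly. Their poses are not given: they have to be found in the camera images.
- chamber: Black open tray, fixed, 108 (x) x 148 (y) x 36 mm, walls and floor 4 mm. Origin: underside centre; +x roughly away from robot. 2 rails along y (8 wide, at x -33, +15, tops at z 20) carry 2 cassettes lying along x: seats at x -9, y +28 / -28, 5 mm play between 4 mm pegs. Finger room down to the floor: 32 mm to side wall, 36 mm between cassettes. Foam strip at x 32 to 48, top z 22.
- cover: Loose clear cover, 112 (x) x 152 (y) mm plate, 140 g. Origin: centre, underside of its locating lip; plate from z 6 to 9.5 mm. Lip has 4 mm play inside the chamber walls. Grey bar grip on top, 10 mm thick (x), 40 long (y), centred x -8, y 0, from z 12 to 31.5. Seated: origin 30 mm above the chamber's, axes parallel to its.
- timer: White lab timer on its foot, 42 deep (x) x 70 wide (y) x 64 mm high, 70 g, screen toward -x. Origin: bottom centre. Grip from above across the 70 mm width, 30 to 40 mm above its foot. Starts on the cover (base 39.5 mm above bench), 42 mm further along chamber +x than the finished cassette's centre, at the same chamber y, axes parallel.
- cassette_done: Finished test cassette, flat, white, 70 (x) x 20 (y) x 5 mm, seen through the cover: the one of the two in the chamber that the timer stands behind (either seat). Origin: underside centre, 20 mm above the bench when seated. Grip across the 20 mm width at mid-length.
- cassette_other: The other cassette in the chamber, alike, in the other seat; it stays. Origin: underside centre.
- cassette_new: New cassette, alike, 70 (x) x 20 (y) x 5 mm, lying in one of the two grey holders. Origin: underside centre, 20 mm above the bench when seated. Grip across the 20 mm width at mid-length.
- holder_free: The empty one of two like grey holders, fixed, 94 (x) x 58 (y) mm, base 4 mm thick. Origin: underside centre. Two rails along y (8 wide, 44 long, at x -24, +24, tops at z 20) carry a cassette lying along x, centred over the origin; 4 mm pegs leave 5 mm play each side, end walls at x -43, +43 (z 24) 6 mm. Fingers fit between the rails.
- holder_new: The other grey holder, alike, where the new cassette lies at the start; same origin and axes.
- pad: White bench pad with blue lines near two edges, the side area: fixed, 180 (x, away from the robot) x 160 (y) x 2 mm. Origin: underside centre. Both fit: cover centred 30 mm toward -x from its middle, timer 62 mm toward +x and 30 mm sideways, away from the reader. The 0.16 m high bench reader (x 0.57 to 0.8, y -0.03 to 0.13 m) stands between pad and chamber; they may change sides.
- buffer: Small white buffer bottle, blue cap, 25 mm across, 64 mm high, on the bench in front of the reader; a bystander. Origin: underside centre.
Things that resemble listed ones, but are neither listed nor needed, are in the scene too. There is more than one size of the cassette_new; the one meant has the size given above.

How it is judged:
On the way, in this order (a step that is already met when the one before it is completed fails the run):
1. the timer stands upright on the pad, released (horizontal distance between timer and pad below 0.1 m and height (world z) of timer below 0.006 m and angle between timer's own z axis and vertical below 0.06 rad and contact force between the fingers and timer below 0.05 N and linear speed of timer below 0.02 m/s), for 0.2 s.
2. the cover lies flat, grip up, on the pad, released (horizontal distance between cover and pad below 0.065 m and height (world z) of cover below 0.006 m and angle between cover's own z axis and vertical below 0.06 rad and contact force between the fingers and cover below 0.05 N and linear speed of cover below 0.02 m/s), for 0.2 s.
3. the finished cassette lies in the empty holder, released (horizontal distance between cassette_done and holder_free below 0.01 m and z of cassette_done in the frame of holder_free between 0.016 and 0.0235 m and angle between cassette_done's own z axis and vertical below 0.06 rad and angle between the x axis of cassette_done and the x axis of holder_free, either way round below 0.3 rad and contact force between the fingers and cassette_done below 0.05 N and linear speed of cassette_done below 0.02 m/s), for 0.2 s.
4. the new cassette lies in the freed seat of the chamber, released (x of cassette_new in the frame of chamber between -0.019 and 0.001 m and (y of cassette_new in the frame of chamber between 0.018 and 0.038 m or y of cassette_new in the frame of chamber between -0.038 and -0.018 m) and z of cassette_new in the frame of chamber between 0.016 and 0.0235 m and angle between cassette_new's own z axis and vertical below 0.06 rad and angle between the x axis of cassette_new and the x axis of chamber, either way round below 0.3 rad and contact force between the fingers and cassette_new below 0.05 N and linear speed of cassette_new below 0.02 m/s), for 0.2 s.
5. the cover is fully home on the chamber, released (horizontal distance between cover and chamber below 0.01 m and z of cover in the frame of chamber between 0.026 and 0.0325 m and angle between cover's own z axis and vertical below 0.04 rad and angle between the x axis of cover and the x axis of chamber, either way round below 0.15 rad and contact force between the fingers and cover below 0.05 N and linear speed of cover below 0.02 m/s), for 0.2 s.
At the end, for the whole second after the job is handed in: Finished cassette flat in the once empty holder (10 mm), new one flat in the freed seat (10 mm), cover fully home (10 mm, flat), timer upright on the cover 42 mm behind the new cassette's centre (15 mm, 17 degrees), other cassette not moved (8 mm); all at rest (horizontal distance between cassette_done and holder_free below 0.01 m and z of cassette_done in the frame of holder_free between 0.016 and 0.0235 m and angle between each of cassette_done, cassette_new, timer's own z axis and vertical below 0.06 rad and angle between the x axis of cassette_done and the x axis of holder_free, either way round below 0.3 rad and x of cassette_new in the frame of chamber between -0.019 and 0.001 m and (y of cassette_new in the frame of chamber between 0.018 and 0.038 m or y of cassette_new in the frame of chamber between -0.038 and -0.018 m) and z of cassette_new in the frame of chamber between 0.016 and 0.0235 m and angle between the x axis of cassette_new and the x axis of chamber, either way round below 0.3 rad and horizontal distance between cover and chamber below 0.01 m and z of cover in the frame of chamber between 0.026 and 0.0325 m and angle between cover's own z axis and vertical below 0.04 rad and angle between the x axis of cover and the x axis of chamber, either way round below 0.15 rad and x of timer in the frame of chamber between 0.018 and 0.048 m and ((y of timer in the frame of chamber between 0.012 and 0.044 m and y of cassette_new in the frame of chamber between 0.018 and 0.038 m) or (y of timer in the frame of chamber between -0.044 and -0.012 m and y of cassette_new in the frame of chamber between -0.038 and -0.018 m)) and z of timer in the frame of cover between 0.006 and 0.0125 m and angle between the y axis of timer and the y axis of cover, either way round below 0.3 rad and distance of cassette_other from where it was at the start of the episode below 0.008 m and linear speed of each of timer, cover, cassette_done, cassette_new below 0.02 m/s); the robot touches nothing.
It fails at once if the other cassette in the chamber is disturbed (8 mm) (distance of cassette_other from where it was at the start of the episode above 0.008 m).
It fails at once if the buffer bottle is moved (20 mm) or tipped (distance of buffer from where it was at the start of the episode above 0.02 m or angle between buffer's own z axis and vertical above 0.4 rad).
It fails at once if the timer is tipped over (angle between timer's own z axis and vertical above 0.7 rad).
It also fails if it takes over 149 s, if anything falls off the work surface, if the arm or the gripper's body presses on something with over 40 N, if the wrist force passes 120 N, or if a joint passes its speed limit or range.

### The arm

A 6-joint arm with a two-finger parallel gripper is mounted at the origin on a cart in front of the work surface, level with it; the furniture and walls round the work are solid. World frame = base frame: x ahead of the robot, y to its left, z up, the work surface at z = 0. Lengths are in m, angles in rad, forces in N, time in s.
With the tool pointing down it reaches from about 0.4 to 0.825 m from the base axis. Payload 7 kg.
Tool frame: the origin (TCP) lies midway between the tips of the shut fingers; the grasp point (between the pads) lies 19 mm behind it (grip_point_offset is the distance from the TCP to the grasp point, in m); z points along the fingers, y is the line along which they close (so a half turn about z gives the same grasp; the last joint's range is limited). The gripper opens to 88 mm and grips with 3 to 60 N. Pads are 19 mm wide; open, the fingers measure 130 mm over their backs; the gripper's body (78 mm by 193 mm) begins 47 mm behind the grasp point.
Start: joints at [1.464, 0.359, 0.012, 0, -1.224, -0.288], TCP at [0.26, 0.623, 0.227] pointing down, gripper open.
Joint ranges: [-3.07, 3.07], [-1.43, 2.12], [-1.02, 1.25], [-3.03, 1.67], [-3.05, -0], [-3.03, 3.03]. Speed limits (rad/s): [2.39, 2.39, 3.01, 3.14, 3.14, 3.14].

### API

Orientations are given as [roll, pitch, yaw] about the fixed x, y, z axes, in that order (R = Rz(yaw) Ry(pitch) Rx(roll)).
In Python, from station import get_state, grab_frame, camera_params, job_done, grip_point_offset gives the robot as it stands.
- The arm moves only by the shell command python3 -m creep 'ROWS' [FORCE]. ROWS is JSON, a list that holds one entry, the list of rows, each a list of 7 numbers: the finger opening in cm, from 0 to 8.76, then the shift along the tool's x, y, z in cm, then the turn, a rotation vector about the tool's x, y, z in rad. In form: [[[fingers, tx, ty, tz, wx, wy, wz], ...]]. A call has 1 to 20 rows; each row is the pose to reach, as a shift and turn from the pose commanded when the call began, along the tool's axes at that moment; what a row does not reach only later rows make up. A row lasts 1/8 s, in which the tool goes at most 62.5 mm and 10.7 degrees, less where a joint would pass 70% of its speed; a pose out of reach is approached as far as the arm can. A call with a gripper value outside its range is refused whole. The fingers move at their own pace and stop on an object; FORCE is the grip in N (left out, the last holds). Time passes only in rows, so rows that repeat a pose let the fingers close. It gives the time, the measured TCP pose, the force, the opening and the grip force at its end, in the units of the state.
- get_state(): the state, without advancing time (a new reading comes with each control period).
- grab_frame(name): name is "scene" or "top" or "wrist"; returns the picture (420x560x3 uint8, blue, green, red); there is no depth.
- camera_params(name): a dict with "vertical_fov" (degrees; the focal length in pixels is half the picture's height over the tangent of half this angle, whatever the lens; pixels are square), "cx", "cy" (the principal point, pixels), "view" (4x4, takes a point from world to camera coordinates). Camera axes: x right, y down, z forward; pixel columns grow to the right and rows downward; lengths in m; the calibration is good to about 2 mm. A picture is of the moment at which its call begins: read the wrist's pose just before it. camera_params takes no time and is no camera call; for the wrist camera it gives the pose at the moment of the call.
- job_done(): hands the job in; it is judged then, once.
The state is a dict: "t": time; "q": joint angles; "qd": joint speeds; "joint_efforts": joint torques, N m; "eef_pos": TCP position; "ee_rot": TCP orientation; "force": force on the tool from outside, world axes, zero at the start; "moment": the same for the moment, N m; "width": finger opening in m; "gripper_force": force on a finger pad.
Only numpy, scipy, OpenCV 4.12 (cv2) and the standard library are available. Lean on these libraries where they do the work, as an engineer would, in place of code of your own. Each camera call takes 0.05 s, during which the arm holds its last target. There are 200 camera calls.

## Working session

There is one attempt and no reset: what is moved stays moved. The work goes in short steps, Python scripts to look and compute and a shell command to move; the robot and the scene stay as the last step left them, time stands still between calls to the robot, and variables do not carry over. Pictures are saved under pics/ and viewed, at most 14 in all, crops included, and the job is handed in when it is done.

```bash
ls; mkdir -p pics; python3 - <<'E'
from station import *
import cv2,json,numpy as np
print(get_state()); print(grip_point_offset)
for n in("scene","top"):
    cv2.imwrite(f"pics/{n}0.png",grab_frame(n)); p=camera_params(n); print(n,{k:np.round(v,4).tolist() for k,v in p.items()})
E
```

```text
pics
{'t': 0.0, 'q': array([ 1.46410618e+00,  3.59345927e-01,  1.10242458e-02, -3.24230423e-04,
       -1.22407131e+00, -2.88117270e-01]), 'qd': array([-0.00232185, -0.00037578,  0.00025871,  0.00014046,  0.000551  ,
        0.00198177]), 'joint_efforts': array([-1.04899147e-03, -5.82726359e+01,  2.93049645e+01,  6.99740946e+00,
        6.91365130e-03, -1.60767645e-04]), 'eef_pos': array([0.2594599 , 0.62260522, 0.22563877]), 'ee_rot': array([ 3.13997519e+00, -1.61494616e-04, -3.94917713e-01]), 'force': array([-0.07196536, -0.17122695,  0.22433182]), 'moment': array([-0.05865906,  0.06002528,  0.00745984]), 'gripper_force': 0.0, 'width': 0.08773454593123048}
0.0188
scene {'vertical_fov': 49.1039, 'cx': 285.7076, 'cy': 211.7417, 'view': [[0.9195, -0.393, 0.0066, -0.3923], [-0.2103, -0.5059, -0.8366, 0.3056], [0.3321, 0.7678, -0.5478, 1.3017], [0.0, 0.0, 0.0, 1.0]]}
top {'vertical_fov': 55.5476, 'cx': 277.4782, 'cy': 206.2626, 'view': [[-0.0041, -0.9999, 0.0118, 0.2643], [-0.9804, 0.0017, -0.1972, 0.5458], [0.1972, -0.0124, -0.9803, 1.1486], [0.0, 0.0, 0.0, 1.0]]}
```

View pics/top0.png

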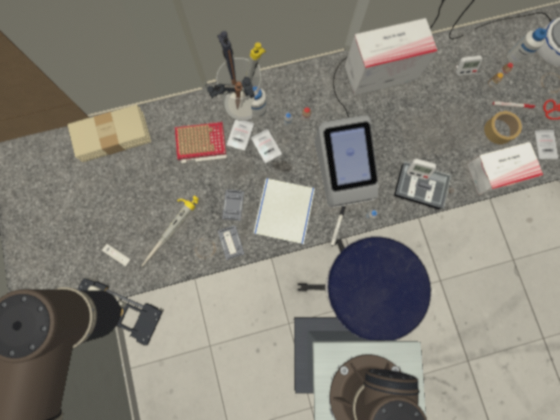

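View pics/scene0.png

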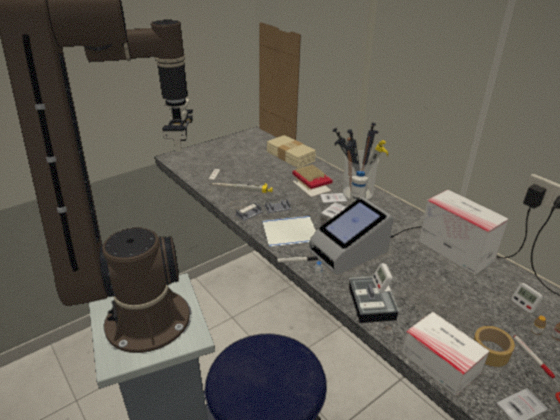

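The top view shows the pad at (284,210), the chamber with the timer at (422,185), the reader at (350,160), and the two holders at (232,204), which looks empty, and (230,243), which has a cassette.

```bash
cat > h.py <<'E'
from station import *
import cv2,numpy as np
from scipy.spatial.transform import Rotation as R
def ray(n,uv,z,p=None):
    p=p or camera_params(n); f=210/np.tan(np.radians(p["vertical_fov"]/2)); V=np.array(p["view"])
    uv=np.atleast_2d(uv).astype(float)
    d=np.c_[(uv[:,0]-p["cx"])/f,(uv[:,1]-p["cy"])/f,np.ones(len(uv))]@V[:3,:3]
    c=-V[:3,:3].T@V[:3,3]; return c+d*((z-c[2])/d[:,2])[:,None]
def proj(n,P,p=None):
    p=p or camera_params(n); f=210/np.tan(np.radians(p["vertical_fov"]/2)); V=np.array(p["view"])
    c=np.atleast_2d(P)@V[:3,:3].T+V[:3,3]; return c[:,:2]/c[:,2:]*f+[p["cx"],p["cy"]]
def tool():
    s=get_state(); return s["eef_pos"],R.from_euler('xyz',s["ee_rot"])
def to(pos,yaw):
    "tool-frame shift cm and rotvec to pointing down at pos with R=Rz(yaw)Rx(pi)"
    p,r=tool(); print("at",p.round(4),"shift cm",(r.inv().apply(np.array(pos)-p)*100).round(2),"rot",(r.inv()*R.from_euler('xyz',[np.pi,0,yaw])).as_rotvec().round(3))
def snap(name,n="wrist"):
    p=camera_params(n); im=grab_frame(n); cv2.imwrite(f"pics/{name}.png",im); np.save(f"pics/{name}.npy",p,allow_pickle=True); return im
def par(name): return np.load(f"pics/{name}.npy",allow_pickle=True).item()
E
python3 - <<'E'
from h import *
im=cv2.imread("pics/top0.png")
cv2.imwrite("pics/topc.png",cv2.resize(im[110:270,200:460],None,fx=3,fy=3,interpolation=cv2.INTER_CUBIC))
for k,uv,z in[("pad",(284,210),0),("ch",(422,187),.04),("h1",(232,204),.02),("h2",(230,243),.02),("reader",(350,160),.1)]: print(k,ray("top",uv,z))
print(proj("top",[[0,0,0],[.57,.13,0],[.57,-.03,.16],[.26,.623,.2]]))
p,r=tool()
V=np.array(camera_params("wrist")["view"]); c=-V[:3,:3].T@V[:3,3]
print("wristcam in tool",r.inv().apply(c-p), r.inv().apply(V[:3,:3]),camera_params("wrist")["vertical_fov"])
E
```

```text
pad [[0.5452073  0.24159607 0.        ]]
ch [[ 0.60908563 -0.18419374  0.04      ]]
h1 [[0.56059673 0.40308703 0.02      ]]
h2 [[0.43967701 0.40693539 0.02      ]]
reader [[0.6767857  0.04746399 0.1       ]]
[[369.23958619 395.74308647]
 [319.26436782 202.22470618]
 [383.55817234 190.16618312]
 [134.43900296 307.36112996]]
wristcam in tool [ 0.06489178 -0.00018096 -0.15867453] [[ 1.71613600e-03  9.99998516e-01 -1.54343928e-04]
 [-9.69468862e-01  1.62589630e-03 -2.45209057e-01]
 [-2.45208442e-01  5.70443722e-04  9.69470213e-01]] 63.83448681127303
```

View pics/topc.png

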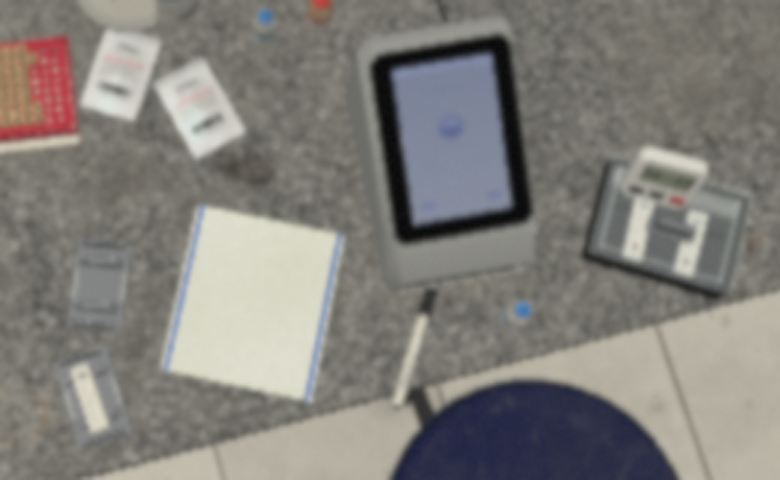

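```bash
python3 -c "
from h import *
to([.5,.34,.24],-.2)"
```

```text
at [0.2595 0.6227 0.2257] shift cm [33.08 16.84 -1.4 ] rot [ 0.001  0.    -0.195]
```

```bash
python3 -m creep '[[[8.7,6,3,-1.4,0,0,-0.06],[8.7,12,6,-1.4,0,0,-0.12],[8.7,18,9,-1.4,0,0,-0.19],[8.7,24,12,-1.4,0,0,-0.19],[8.7,29,15,-1.4,0,0,-0.19],[8.7,33,17,-1.4,0,0,-0.19],[8.7,33,17,-1.4,0,0,-0.19],[8.7,33,17,-1.4,0,0,-0.19],[8.7,33,17,-1.4,0,0,-0.19]]]' 20
python3 -c "
from h import *
snap('w1'); to([.6,-.19,.28],-.22)"
```

```text
t: 1.23
eef_pos: [0.4982, 0.34, 0.2404]
ee_rot: [3.141, 0.0, -0.204]
force: [0.4, 0.3, 0.2]
width: 0.087
gripper_force: 0.0
at [0.4981 0.3402 0.2404] shift cm [20.67 49.87 -3.96] rot [0.    0.    0.017]
```

View pics/w1.png

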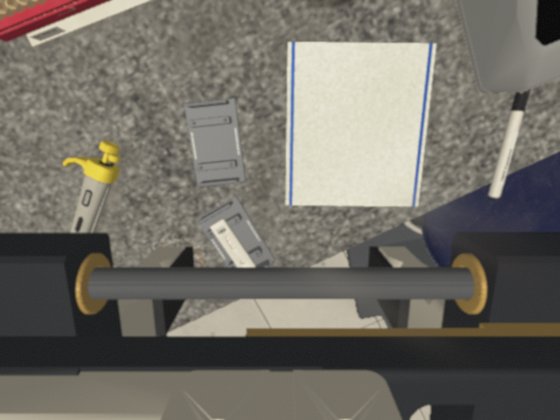

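The wrist view shows the empty holder at (215,142), the loaded holder at (235,237) partly hidden by the gripper, and the pad at (360,125). Next I look at the chamber.

```bash
python3 -m creep '[[[8.7,1,6,-4,0,0,0],[8.7,2,12,-4,0,0,0],[8.7,4,18,-4,0,0,0],[8.7,5,24,-4,0,0,0],[8.7,6,30,-4,0,0,0],[8.7,8,36,-4,0,0,0],[8.7,9,42,-4,0,0,0],[8.7,10,48,-4,0,0,0],[8.7,11,52,-4,0,0,0],[8.7,11,52,-4,0,0,0],[8.7,11,52,-4,0,0,0],[8.7,11,52,-4,0,0,0]]]'
python3 -c "
from h import *
im=snap('w2')
im1=cv2.imread('pics/w1.png')
cv2.imwrite('pics/w1c.png',cv2.resize(im1[80:275,150:450],None,fx=2.6,fy=2.6,interpolation=cv2.INTER_CUBIC))"
```

```text
t: 2.78
eef_pos: [0.5011, -0.191, 0.2807]
ee_rot: [-3.141, -0.0, -0.203]
force: [-0.2, -0.1, -0.1]
width: 0.0871
gripper_force: 0.0
```

View pics/w2.png

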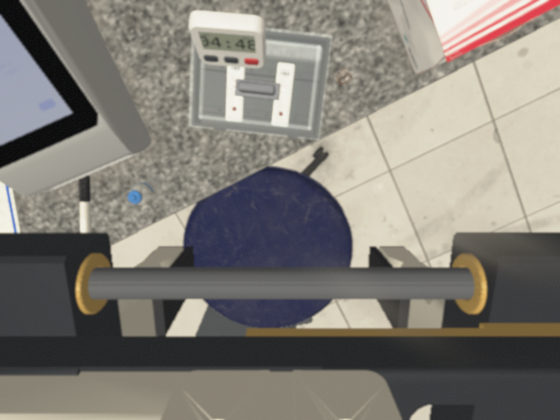

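The cover spans (190,131), (322,138), (330,35); the timer at (228,40) stands behind the left cassette (234,95), so the finished seat is chamber y +28. The buffer cap is at (135,197).

```bash
python3 -c "
from h import *
im=cv2.imread('pics/w2.png')
a=cv2.resize(im[5:145,180:340],(800,700),interpolation=cv2.INTER_CUBIC)[100:]
cv2.imwrite('pics/w2c.png',a)"
```

```text
(no output)
```

View pics/w2c.png

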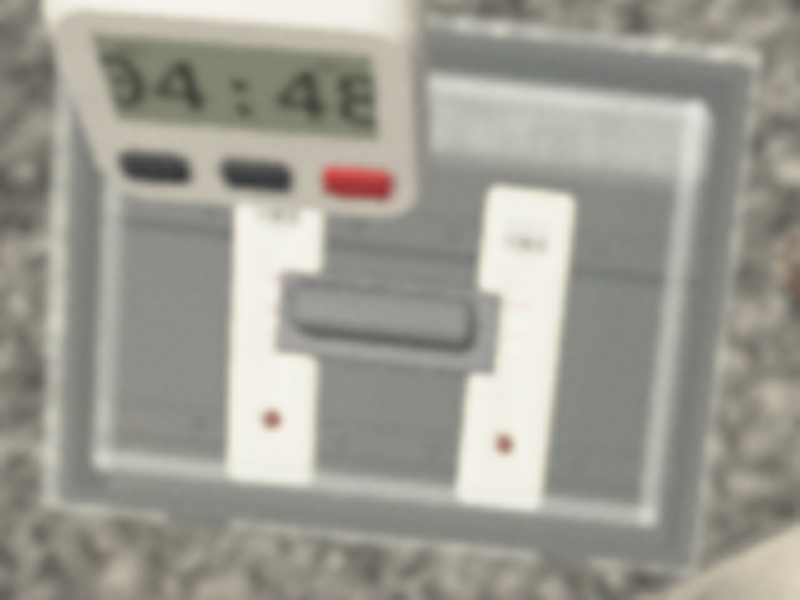

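View pics/w1c.png

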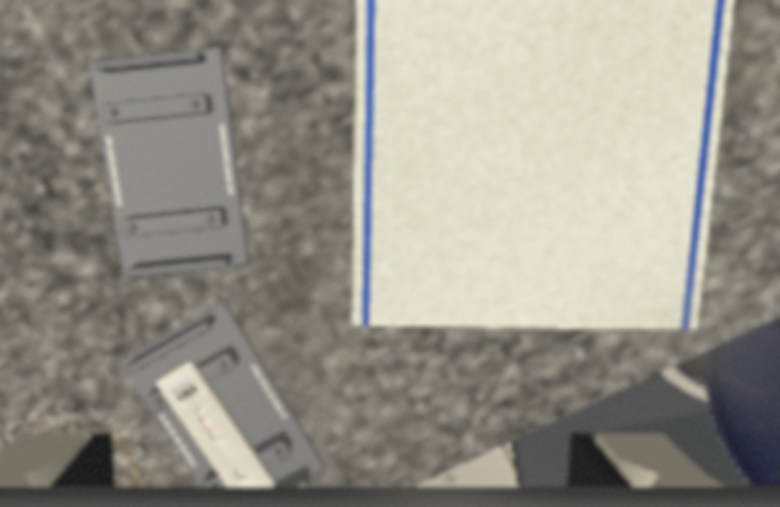

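Cover corners in this crop are (48,503), (697,570), (757,52); the bar is at (383,315), and the cassettes end at about (270,480) and (500,500). In the holder crop the empty holder's corners are (95,65), (220,50), (245,262), (122,275), and the pad's near corners are (353,325) and (697,330).

```bash
python3 - <<'E'
from h import *
np.set_printoptions(precision=4,suppress=True)
p2=par('w2');p1=par('w1')
c2=lambda uv,z:ray('wrist',np.array(uv)/5+[180,25],z,p2)
c1=lambda uv,z:ray('wrist',np.array(uv)/2.6+[150,80],z,p1)
def yaw(d): return np.arctan2(d[1],d[0])
C=c2([(48,503),(697,570),(757,52)],.0395)
print("cover",C[:,:2].tolist(),"ctr",(C[0]+C[2])/2,"len",np.linalg.norm(C[1]-C[0]),np.linalg.norm(C[2]-C[1]),"yaw",yaw(C[2]-C[1]),yaw(C[0]-C[1])-np.pi/2)
L=c2([(228,477),(313,482),(458,498),(543,507),(487,187),(577,195)],.025)
rn,rf=L[2:4].mean(0),L[4:].mean(0); print("right cas",(rn+rf)/2,np.linalg.norm(rf-rn),yaw(rf-rn)); u=(rf-rn)/np.linalg.norm(rf-rn)
print("left cas",L[:2].mean(0)+.035*u)
B=c2([(293,278),(473,292),(473,348),(293,330)],.0615); print("bar top",B.mean(0),np.linalg.norm(B[0]-B[1]))
T=ray('wrist',[(193,13),(263,17)],.1035,p2); print("timer far/top edge",T,np.linalg.norm(T[0]-T[1]))
H=c1([(95,65),(220,50),(245,262),(122,275)],.024); print("hfree ctr",H.mean(0),np.linalg.norm(H[0]-H[1]),np.linalg.norm(H[1]-H[2]),yaw(H[0]+H[1]-H[2]-H[3]))
N=c1([(155,380),(192,362),(272,485),(235,485)],.025);print("new far",N[:2].mean(0),np.linalg.norm(N[1]-N[0]),"yaw",yaw(N[1]-N[2]),yaw(N[0]-N[3]))
P=np.r_[ray('wrist',[(287,41),(436,43)],.002,p1),c1([(697,328),(353,325)],.002)];print("pad",P.mean(0),P[:,:2].tolist(),yaw(P[0]+P[1]-P[2]-P[3]))
E
```

```text
cover [[0.5898446438005016, -0.1021321688158004], [0.5453203486116046, -0.2454033447031005], [0.6502000624003784, -0.2768796253268959]] ctr [ 0.62   -0.1895  0.0395] len 0.15003013931273182 0.10950118997674423 yaw -0.29156496632957446 -0.30130744660045616
right cas [ 0.6023 -0.2142  0.025 ] 0.068951372655797 -0.30590231309000276
left cas [ 0.6188 -0.1621  0.025 ]
bar top [ 0.612  -0.1874  0.0615] 0.03790679633047416
timer far/top edge [[ 0.6792 -0.1471  0.1035]
 [ 0.6635 -0.2077  0.1035]] 0.06252727066914415
hfree ctr [0.5611 0.3998 0.024 ] 0.051491984601694636 0.08696935043784101 -0.12358682699981606
new far [0.4746 0.4204 0.025 ] 0.018699615073068315 yaw 0.3288192610340495 0.3955397128277165
pad [0.5455 0.2424 0.002 ] [[0.6507065664419234, 0.3022465236641085], [0.6166418722178884, 0.14552583896983595], [0.4405754066845675, 0.18288642401201344], [0.4740039382205101, 0.33909383648422614]] -0.20733531143029374
```

```bash
python3 -c "
from h import *
to([.659,-.174,.15],-.30);to([.659,-.174,.056],-.30)"
```

```text
at [ 0.5011 -0.1911  0.2807] shift cm [15.12 -4.85 13.08] rot [-0.    -0.     0.097]
at [ 0.5011 -0.1911  0.2807] shift cm [15.12 -4.85 22.48] rot [-0.    -0.     0.097]
```

```bash
python3 -m creep '[[[8.76,5,-2,4,0,0,0.097],[8.76,10,-4,8,0,0,0.097],[8.76,15.1,-4.8,12,0,0,0.097],[8.76,15.1,-4.8,13,0,0,0.097],[8.76,15.1,-4.8,13,0,0,0.097],[8.76,15.1,-4.8,16,0,0,0.097],[8.76,15.1,-4.8,19,0,0,0.097],[8.76,15.1,-4.8,21.5,0,0,0.097],[8.76,15.1,-4.8,22.5,0,0,0.097],[8.76,15.1,-4.8,22.5,0,0,0.097],[8.76,15.1,-4.8,22.5,0,0,0.097]]]'
python3 -c "
from h import *
im=snap('s1','scene');im=np.vstack([cv2.resize(im[225:345,300:460],(640,480),interpolation=3)]);cv2.imwrite('pics/s1c.png',im)"
```

```text
t: 4.2
eef_pos: [0.6593, -0.1761, 0.0575]
ee_rot: [-3.141, -0.003, -0.301]
force: [0.0, -0.2, 1.0]
width: 0.0876
gripper_force: 0.0
```

View pics/s1c.png

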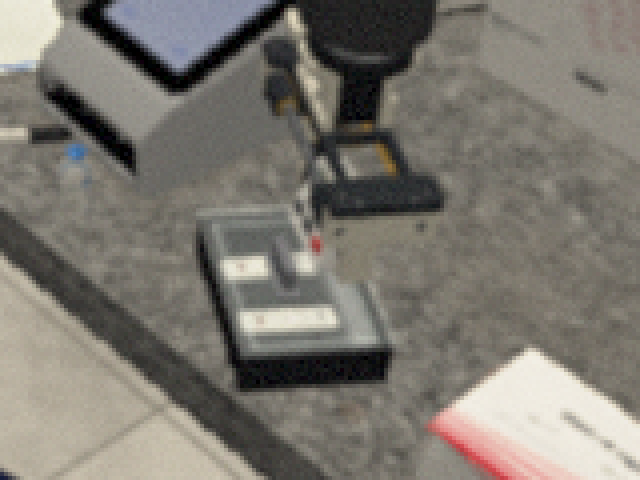

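The timer stands between the fingers, behind the left cassette, and nothing is touching. I close and lift.

```bash
python3 -m creep '[[[6.5,0,0,0,0,0,0],[6.5,0,0,0,0,0,0],[6.5,0,0,0,0,0,0],[6.5,0,0,0,0,0,0],[6.5,0,0,-1,0,0,0],[6.5,0,0,-3,0,0,0],[6.5,0,0,-6,0,0,0],[6.5,0,0,-10,0,0,0],[6.5,0,0,-15,0,0,0],[6.5,0,0,-18,0,0,0],[6.5,0,0,-18,0,0,0],[6.5,0,0,-18,0,0,0]]]' 15
python3 -c "
from h import *
im=snap('s2','scene');to([.613,.267,.235],-.207)"
```

```text
t: 5.75
eef_pos: [0.6578, -0.1759, 0.2351]
ee_rot: [-3.141, 0.001, -0.302]
force: [0.1, -0.6, -1.7]
width: 0.0692
gripper_force: 15.0
at [ 0.6577 -0.1759  0.2345] shift cm [-1.744e+01 -4.096e+01 -3.000e-02] rot [ 0.     0.002 -0.095]
```

```bash
python3 -m creep '[[[6.5,-2,-5,-1,0,0,0],[6.5,-4,-10,-1,0,0,0],[6.5,-6,-15,-1,0,0,-0.02],[6.5,-8,-20,-1,0,0,-0.05],[6.5,-11,-26,-1,0,0,-0.08],[6.5,-14,-32,-1,0,0,-0.095],[6.5,-16,-37,-1,0,0,-0.095],[6.5,-17.1,-41.1,-1,0,0,-0.095],[6.5,-17.1,-41.1,2,0,0,-0.095],[6.5,-17.1,-41.1,6,0,0,-0.095],[6.5,-17.1,-41.1,11,0,0,-0.095],[6.5,-17.1,-41.1,16,0,0,-0.095],[6.5,-17.1,-41.1,19,0,0,-0.095],[6.5,-17.1,-41.1,20.5,0,0,-0.095],[6.5,-17.1,-41.1,21,0,0,-0.095],[6.5,-17.1,-41.1,21.2,0,0,-0.095],[6.5,-17.1,-41.1,21.2,0,0,-0.095],[6.5,-17.1,-41.1,21.2,0,0,-0.095]]]'
```

```text
t: 8.05
eef_pos: [0.6177, 0.2676, 0.0246]
ee_rot: [-3.14, -0.001, -0.207]
force: [-0.5, 0.9, -0.7]
width: 0.0689
gripper_force: 15.0
```

```bash
python3 -m creep '[[[6.5,0,0,0.2,0,0,0],[6.5,0,0,0.4,0,0,0],[6.5,0,0,0.4,0,0,0],[6.5,0,0,0.4,0,0,0]]]'
```

```text
t: 8.55
eef_pos: [0.6173, 0.2673, 0.0195]
ee_rot: [3.142, 0.0, -0.207]
force: [-0.0, 0.7, -0.7]
width: 0.0693
gripper_force: 15.0
```

```bash
python3 -m creep '[[[6.5,0,0,0.1,0,0,0],[6.5,0,0,0.2,0,0,0],[6.5,0,0,0.2,0,0,0]]]'
```

```text
t: 8.93
eef_pos: [0.6174, 0.2673, 0.0184]
ee_rot: [-3.141, -0.0, -0.207]
force: [-3.0, -0.6, 5.3]
width: 0.0691
gripper_force: 15.0
```

Contact. Next I release and rise, then work out the move to the cover bar.

```bash
python3 -m creep '[[[6.5,0,0,-0.1,0,0,0],[8.7,0,0,-0.1,0,0,0],[8.7,0,0,-0.1,0,0,0],[8.7,0,0,-0.1,0,0,0],[8.7,0,0,-0.1,0,0,0],[8.7,0,0,-3,0,0,0],[8.7,0,0,-8,0,0,0],[8.7,-3,0,-13,0,0,0],[8.7,-8,0,-18,0,0,0],[8.7,-13,0,-20,0,0,0],[8.7,-13,0,-20,0,0,0],[8.7,-13,0,-20,0,0,0]]]'
python3 -c "
from h import *
im=snap('w3');cv2.imwrite('pics/w3c.png',cv2.resize(im[:235],(800,336),interpolation=3))
b=[.612,-.188]
to([*b,.235],-1.87)"
```

```text
t: 10.42
eef_pos: [0.4899, 0.2941, 0.2178]
ee_rot: [-3.141, -0.0, -0.206]
force: [0.6, -0.2, 0.0]
width: 0.087
gripper_force: 0.0
at [0.4902 0.2938 0.2171] shift cm [21.81 44.65 -1.78] rot [ 1.000e-03 -0.000e+00  1.663e+00]
```

View pics/w3c.png

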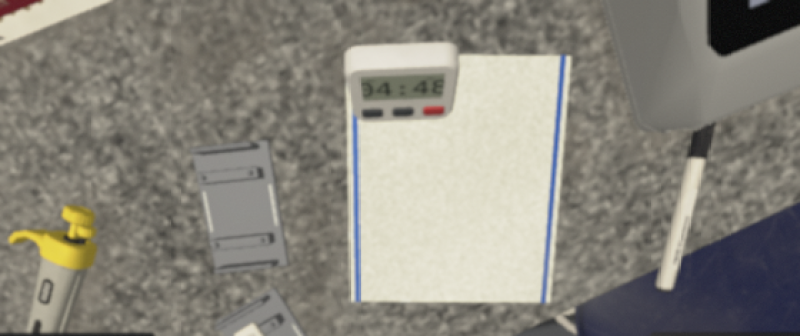

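The timer stands upright on the pad's far-left corner at (402,85). Next I go to the cover's bar, turned by 1.66.

```bash
python3 -m creep '[[[5,2,5,-2,0,0,0.18],[5,4,10,-2,0,0,0.36],[5,7,15,-2,0,0,0.54],[5,9,20,-2,0,0,0.72],[5,12,25,-2,0,0,0.9],[5,14,30,-2,0,0,1.08],[5,16,34,-2,0,0,1.26],[5,18,38,-2,0,0,1.44],[5,20,42,-2,0,0,1.6],[5,21.8,44.6,-2,0,0,1.663],[5,21.8,44.6,-1,0,0,1.663],[5,21.8,44.6,4,0,0,1.663],[5,21.8,44.6,9,0,0,1.663],[5,21.8,44.6,13,0,0,1.663],[5,21.8,44.6,13,0,0,1.663],[5,21.8,44.6,13,0,0,1.663]]]'
python3 -c "
from h import *
to([.612,-.1876,.0420],-1.87)"
```

```text
t: 12.48
eef_pos: [0.6126, -0.1876, 0.0885]
ee_rot: [-3.141, -0.0, -1.869]
force: [0.3, -0.6, 0.9]
width: 0.05
gripper_force: 0.0
at [ 0.6126 -0.1876  0.0885] shift cm [0.02 0.06 4.65] rot [-0.001 -0.     0.001]
```

```bash
python3 -m creep '[[[5,0,0,2,0,0,0],[5,0,0,4,0,0,0],[5,0,0,4.6,0,0,0],[5,0,0,4.6,0,0,0],[5,0,0,4.6,0,0,0],[0.5,0,0,4.6,0,0,0],[0.5,0,0,4.6,0,0,0],[0.5,0,0,4.6,0,0,0],[0.5,0,0,4.6,0,0,0],[0.5,0,0,4.6,0,0,0],[0.5,0,0,4.6,0,0,0]]]' 30
```

```text
t: 13.85
eef_pos: [0.6124, -0.1875, 0.0424]
ee_rot: [-3.14, -0.0, -1.87]
force: [-0.4, -0.1, 5.6]
width: 0.0098
gripper_force: 30.1
```

```bash
python3 -m creep '[[[0.5,0,0,-0.5,0,0,0],[0.5,0,0,-1,0,0,0],[0.5,0,0,-2,0,0,0],[0.5,0,0,-4,0,0,0],[0.5,0,0,-8,0,0,0],[0.5,0,0,-13,0,0,0],[0.5,0,0,-18,0,0,0],[0.5,0,0,-20,0,0,0],[0.5,0,0,-20,0,0,0],[0.5,0,0,-20,0,0,0]]]'
python3 -c "
from h import *
to([.5054,.2509,.24],-1.778)"
```

```text
t: 15.1
eef_pos: [0.6111, -0.1871, 0.2403]
ee_rot: [3.14, 0.0, -1.87]
force: [-0.5, -0.8, -1.9]
width: 0.0098
gripper_force: 30.0
at [ 0.6111 -0.1871  0.2403] shift cm [-38.74  23.01   0.08] rot [ 0.002  0.    -0.092]
```

```bash
python3 -m creep '[[[0.5,-4,2.5,0,0,0,0],[0.5,-9,5.5,0,0,0,0],[0.5,-14,8.5,0,0,0,0],[0.5,-19,11.5,0,0,0,0],[0.5,-24,14.5,0,0,0,-0.03],[0.5,-29,17.5,0,0,0,-0.06],[0.5,-34,20.5,0,0,0,-0.092],[0.5,-37,22,0,0,0,-0.092],[0.5,-38.7,23,0,0,0,-0.092],[0.5,-38.7,23,3,0,0,-0.092],[0.5,-38.7,23,8,0,0,-0.092],[0.5,-38.7,23,13,0,0,-0.092],[0.5,-38.7,23,18,0,0,-0.092],[0.5,-38.7,23,20,0,0,-0.092],[0.5,-38.7,23,21,0,0,-0.092],[0.5,-38.7,23,21.8,0,0,-0.092],[0.5,-38.7,23,21.8,0,0,-0.092],[0.5,-38.7,23,21.8,0,0,-0.092]]]'
```

```text
t: 17.35
eef_pos: [0.5065, 0.2506, 0.0244]
ee_rot: [-3.141, 0.001, -1.778]
force: [0.5, 0.7, -1.7]
width: 0.0095
gripper_force: 30.0
```

```bash
python3 -m creep '[[[0.5,0,0,0.5,0,0,0],[0.5,0,0,0.8,0,0,0],[0.5,0,0,0.95,0,0,0],[0.5,0,0,1.05,0,0,0],[0.5,0,0,1.05,0,0,0]]]'
```

```text
t: 17.98
eef_pos: [0.5059, 0.2502, 0.0143]
ee_rot: [-3.141, -0.0, -1.777]
force: [-5.0, -2.1, 13.0]
width: 0.0097
gripper_force: 30.9
```

```bash
python3 -m creep '[[[0.5,0,0,-0.1,0,0,0],[4,0,0,-0.1,0,0,0],[4,0,0,-0.1,0,0,0],[4,0,0,-0.1,0,0,0],[4,0,0,-0.1,0,0,0],[4,0,0,-3,0,0,0],[4,0,0,-8,0,0,0],[4,0,0,-14,0,0,0],[4,0,0,-20,0,0,0],[4,0,0,-23,0,0,0],[4,0,0,-23,0,0,0]]]'
python3 - <<'E'
from h import *
np.set_printoptions(precision=4,suppress=True)
snap('s3','scene')
H1=ray('wrist',np.array([(95,65),(220,50),(245,262),(122,275)])/2.6+[150,80],.004,par('w1'))
H3=ray('wrist',np.array([(193,153),(268,140),(287,262),(215,272)])/(800/560),.004,par('w3'))
for H in(H1,H3): print(H.mean(0),[np.linalg.norm(H[i]-H[i-1]).round(4) for i in range(4)],np.arctan2(*(H[0]+H[1]-H[2]-H[3])[1::-1]))
to([.50,-.165,.24],-.3)
E
```

```text
t: 19.35
eef_pos: [0.5071, 0.2511, 0.2461]
ee_rot: [-3.138, 0.004, -1.778]
force: [-0.7, -0.2, 0.7]
width: 0.0401
gripper_force: 0.0
[0.561  0.4037 0.004 ] [np.float64(0.0913), np.float64(0.0542), np.float64(0.0916), np.float64(0.0564)] -0.12358682699981628
[0.5612 0.4039 0.004 ] [np.float64(0.0894), np.float64(0.0567), np.float64(0.0906), np.float64(0.0574)] -0.11236911236360843
at [0.5062 0.2505 0.244 ] shift cm [40.79 -7.94  0.32] rot [-0.002  0.001 -1.478]
```

```bash
python3 -m creep '[[[3.2,4,-1,0.3,0,0,-0.18],[3.2,9,-2,0.3,0,0,-0.36],[3.2,14,-3,0.3,0,0,-0.54],[3.2,20,-4,0.3,0,0,-0.72],[3.2,26,-5,0.3,0,0,-0.9],[3.2,31,-6,0.3,0,0,-1.08],[3.2,36,-7,0.3,0,0,-1.26],[3.2,40.8,-7.9,0.3,0,0,-1.44],[3.2,40.8,-7.9,0.3,0,0,-1.478],[3.2,40.8,-7.9,0.3,0,0,-1.478],[3.2,40.8,-7.9,0.3,0,0,-1.478],[3.2,40.8,-7.9,0.3,0,0,-1.478]]]'
python3 - <<'E'
from h import *
im=snap('w4'); 
m=cv2.inRange(im,(150,150,150),(255,255,255)); np.set_printoptions(precision=4,suppress=True)
m[190:]=0
for c in cv2.findContours(m,0,1)[0]:
    if 200<cv2.contourArea(c)<6000:
        b=cv2.boxPoints(cv2.minAreaRect(c)); X=ray('wrist',b,.025,par('w4')); s=[np.linalg.norm(X[i]-X[i-1]).round(4) for i in (1,2)]
        print(b.mean(0),X.mean(0),s)
cv2.imwrite('pics/w4c.png',cv2.resize(im[:200],(800,286),interpolation=3))
E
```

```text
t: 20.9
eef_pos: [0.4995, -0.1646, 0.2398]
ee_rot: [3.142, 0.0, -0.3]
force: [-0.8, 0.5, 1.0]
width: 0.032
gripper_force: 0.0
[241.2865 142.7584] [ 0.5606 -0.1383  0.025 ] [np.float64(0.0318), np.float64(0.0317)]
[206.5277 158.5737] [ 0.5551 -0.0963  0.025 ] [np.float64(0.028), np.float64(0.0693)]
[145.9785  94.2723] [ 0.637  -0.0588  0.025 ] [np.float64(0.0328), np.float64(0.0333)]
[172.8282  75.1597] [ 0.6462 -0.0926  0.025 ] [np.float64(0.0333), np.float64(0.0423)]
[ 32. 105.] [0.6607 0.0613 0.025 ] [np.float64(0.1131), np.float64(0.0651)]
[296.5167  80.5006] [ 0.603  -0.2133  0.025 ] [np.float64(0.0696), np.float64(0.0201)]
[242.9986  80.4738] [ 0.6193 -0.1602  0.025 ] [np.float64(0.02), np.float64(0.0699)]
[385.0001  38.5   ] [ 0.6153 -0.3099  0.025 ] [np.float64(0.0574), np.float64(0.0465)]
[ 35.7769 129.8764] [0.6313 0.0679 0.025 ] [np.float64(0.1419), np.float64(0.2205)]
[173.5  14.5] [ 0.6985 -0.114   0.025 ] [np.float64(0.0344), np.float64(0.0259)]
```

View pics/w4c.png

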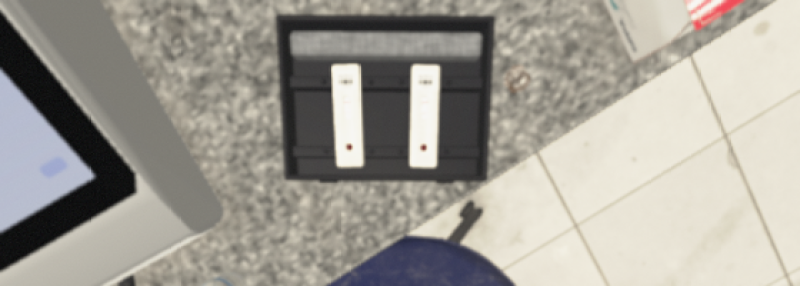

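The open chamber shows both cassettes: the finished one at (347,115), i.e. (0.6193, -0.1602), and the other at (424,115). I grasp the finished one with a 32 mm opening.

```bash
python3 -m creep '[[[3.2,4,-1,4,0,0,0],[3.2,8,-2,8,0,0,0],[3.2,11.3,-3.95,12,0,0,0],[3.2,11.3,-3.95,16,0,0,0],[3.2,11.3,-3.95,18,0,0,0],[3.2,11.3,-3.95,18,0,0,0],[3.2,11.3,-3.95,18,0,0,0]]]'
python3 -c "
from h import *
to([.6193,-.1602,.009],-.298)"
```

```text
t: 21.82
eef_pos: [0.62, -0.1607, 0.0612]
ee_rot: [-3.141, -0.001, -0.299]
force: [0.9, -0.7, -0.2]
width: 0.0321
gripper_force: 0.0
at [ 0.62   -0.1607  0.0612] shift cm [-0.08 -0.02  5.22] rot [-0.    -0.001 -0.001]
```

```bash
python3 -m creep '[[[3.2,0,0,2,0,0,0],[3.2,0,0,4,0,0,0],[3.2,0,0,5.1,0,0,0],[3.2,0,0,5.1,0,0,0],[3.2,0,0,5.1,0,0,0],[1.6,0,0,5.1,0,0,0],[1.6,0,0,5.1,0,0,0],[1.6,0,0,5.1,0,0,0],[1.6,0,0,5.1,0,0,0]]]' 12
```

```text
t: 22.95
eef_pos: [0.6195, -0.1609, 0.0097]
ee_rot: [-3.141, -0.001, -0.3]
force: [-1.1, 2.0, 5.4]
width: 0.0199
gripper_force: 12.0
```

```bash
python3 -m creep '[[[1.6,0,0,-0.5,0,0,0],[1.6,0,0,-1.5,0,0,0],[1.6,0,0,-4,0,0,0],[1.6,0,0,-9,0,0,0],[1.6,0,0,-14,0,0,0],[1.6,0,0,-19,0,0,0],[1.6,0,0,-22,0,0,0],[1.6,0,0,-22,0,0,0],[1.6,0,0,-22,0,0,0]]]'
python3 -c "
from h import *
to([.561,.404,.24],-.118);print(get_state()['width'])"
```

```text
t: 24.08
eef_pos: [0.6186, -0.1608, 0.2288]
ee_rot: [-3.141, 0.001, -0.3]
force: [-0.2, -0.4, -1.0]
width: 0.0196
gripper_force: 12.0
at [ 0.6186 -0.1608  0.2288] shift cm [-22.2  -52.25  -1.09] rot [-0.     0.001 -0.182]
0.019614311378303956
```

```bash
python3 -m creep '[[[1.6,-2,-5,-1,0,0,0],[1.6,-4.5,-10,-1,0,0,-0.02],[1.6,-7,-16,-1,0,0,-0.05],[1.6,-9,-21.5,-1,0,0,-0.08],[1.6,-11.5,-27,-1,0,0,-0.11],[1.6,-14,-33,-1,0,0,-0.14],[1.6,-16.5,-39,-1,0,0,-0.17],[1.6,-19,-45,-1,0,0,-0.182],[1.6,-21,-49.5,-1,0,0,-0.182],[1.6,-22.2,-52.2,-1,0,0,-0.182],[1.6,-22.2,-52.2,4,0,0,-0.182],[1.6,-22.2,-52.2,9,0,0,-0.182],[1.6,-22.2,-52.2,14,0,0,-0.182],[1.6,-22.2,-52.2,17,0,0,-0.182],[1.6,-22.2,-52.2,17,0,0,-0.182],[1.6,-22.2,-52.2,17,0,0,-0.182]]]'
python3 - <<'E'
from h import *
im=snap('w5');cv2.imwrite('pics/w5c.png',im[:250])
to([.561,.404,.0105],-.118)
E
```

```text
t: 26.08
eef_pos: [0.5619, 0.4035, 0.0601]
ee_rot: [-3.141, -0.001, -0.118]
force: [0.2, -0.4, 0.7]
width: 0.0194
gripper_force: 12.0
at [0.5621 0.4039 0.0608] shift cm [-0.12  0.01  5.03] rot [-0.002 -0.002  0.   ]
```

View pics/w5c.png

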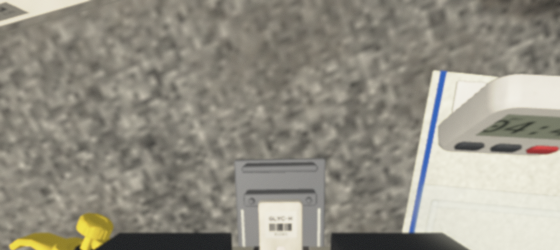

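The cassette (column 280) is centred over the holder, which spans columns 235–327. I lower and release.

```bash
python3 -m creep '[[[1.6,-0.1,0,2,0,0,0],[1.6,-0.1,0,4,0,0,0],[1.6,-0.1,0,4.7,0,0,0],[1.6,-0.1,0,5,0,0,0],[1.6,-0.1,0,5,0,0,0],[1.6,-0.1,0,5,0,0,0]]]'
```

```text
t: 26.88
eef_pos: [0.5605, 0.4039, 0.0096]
ee_rot: [-3.141, -0.001, -0.118]
force: [0.4, -0.5, -0.3]
width: 0.0196
gripper_force: 12.0
```

```bash
python3 -m creep '[[[1.6,0,0,0.1,0,0,0],[1.6,0,0,0.15,0,0,0],[1.6,0,0,0.15,0,0,0]]]'
```

```text
t: 27.25
eef_pos: [0.5606, 0.4038, 0.0094]
ee_rot: [-3.141, -0.001, -0.117]
force: [-4.5, -2.4, 11.4]
width: 0.0197
gripper_force: 12.0
```

```bash
python3 -m creep '[[[1.6,0,0,-0.1,0,0,0],[3.2,0,0,-0.1,0,0,0],[3.2,0,0,-0.1,0,0,0],[3.2,0,0,-0.1,0,0,0],[3.2,0,0,-2,0,0,0],[3.2,0,0,-6,0,0,0],[3.2,-2,0,-11,0,0,0],[3.2,-7,2,-16,0,0,-0.15],[3.2,-12,3,-19,0,0,-0.3],[3.2,-17,5,-19,0,0,-0.467],[3.2,-22.4,6.1,-19,0,0,-0.467],[3.2,-22.4,6.1,-19,0,0,-0.467],[3.2,-22.4,6.1,-19,0,0,-0.467],[3.2,-22.4,6.1,-19,0,0,-0.467]]]'
python3 - <<'E'
from h import *
im=snap('w6'); 
m=cv2.inRange(im,(150,150,150),(255,255,255)); np.set_printoptions(precision=4,suppress=True)
m[225:]=0
for c in cv2.findContours(m,0,1)[0]:
    if 200<cv2.contourArea(c)<6000:
        b=cv2.boxPoints(cv2.minAreaRect(c)); X=ray('wrist',b,.025,par('w6')); s=[np.linalg.norm(X[i]-X[i-1]).round(4) for i in (1,2)]
        d=X[1]-X[0] if s[0]>s[1] else X[2]-X[1]
        print(b.mean(0),X.mean(0),s,np.arctan2(d[1],d[0]))
cv2.imwrite('pics/w6c.png',im[:250])
E
```

```text
t: 29.0
eef_pos: [0.3314, 0.3695, 0.1979]
ee_rot: [-3.141, -0.0, 0.348]
force: [-0.6, -0.4, -0.7]
width: 0.0317
gripper_force: 0.0
[524.3801 106.66  ] [0.4885 0.1851 0.025 ] [np.float64(0.1054), np.float64(0.011)] -0.20076832875618636
[274.4844  65.1996] [0.4428 0.4169 0.025 ] [np.float64(0.076), np.float64(0.0332)] 0.3078527564496614
[383.2921  34.1154] [0.5006 0.3348 0.025 ] [np.float64(0.0679), np.float64(0.0057)] -0.2039713253622899
[19.3709 15.8819] [0.4043 0.6427 0.025 ] [np.float64(0.055), np.float64(0.0076)] -0.6277213306208954
```

View pics/w6c.png

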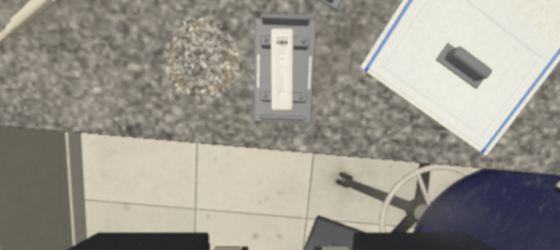

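The new cassette lies in its holder at about (282,69), spanning columns 271–293 and rows 28–110.

```bash
python3 - <<'E'
from h import *
np.set_printoptions(precision=4,suppress=True)
im=cv2.imread('pics/w6.png'); m=np.zeros(im.shape[:2],np.uint8); m[20:118,262:302]=cv2.inRange(im,(140,140,140),(255,255,255))[20:118,262:302]
m=cv2.morphologyEx(m,cv2.MORPH_OPEN,np.ones((7,7)))
c=max(cv2.findContours(m,0,1)[0],key=cv2.contourArea);b=cv2.boxPoints(cv2.minAreaRect(c)); X=ray('wrist',b,.025,par('w6')); s=[np.linalg.norm(X[i]-X[i-1]).round(4) for i in (1,2)]
d=X[1]-X[0] if s[0]>s[1] else X[2]-X[1]; y=np.arctan2(d[1],d[0])
print(b,X.mean(0),s,y); p=X.mean(0)[:2]
to([*p,.06],y);to([*p,.0095],y)
E
```

```text
[[262.  26.]
 [301.  26.]
 [301. 114.]
 [262. 114.]] [0.4412 0.4094 0.025 ] [np.float64(0.0347), np.float64(0.075)] -2.7769143883949545
at [0.3314 0.3693 0.1975] shift cm [11.69 -0.04 13.75] rot [ 0.    -0.001  3.125]
at [0.3314 0.3693 0.1975] shift cm [11.69 -0.04 18.8 ] rot [ 0.    -0.001  3.125]
```

```bash
python3 - <<'E'
from h import *
np.set_printoptions(precision=4,suppress=True)
im=cv2.imread('pics/w6.png'); g=im.min(2); print(g[70,256:312:2],g[22:118:4,282])
for t in(175,190,200):
    m=np.zeros(g.shape,np.uint8); m[20:118,264:302]=(g>t)[20:118,264:302]*255
    c=max(cv2.findContours(m,0,1)[0],key=cv2.contourArea);b=cv2.boxPoints(cv2.minAreaRect(c)); X=ray('wrist',b,.025,par('w6')); s=[np.linalg.norm(X[i]-X[i-1]).round(4) for i in (1,2)]
    d=X[1]-X[0] if s[0]>s[1] else X[2]-X[1]; y=(np.arctan2(d[1],d[0])+np.pi/2)%np.pi-np.pi/2
    print(t,X.mean(0),s,y); p=X.mean(0)[:2]
to([*p,.06],y)
E
```

```text
[164 200 160 150 150 149 149 159 212 218 214 211 221 226 225 220 216 209
 169 145 144 145 146 146 145 145 171 187] [ 74 142 214 222 194 110 207 208 216 202 227 216 226 215 214 213 214 206
 221 221 218 213 153 142]
175 [0.4421 0.4098 0.025 ] [np.float64(0.0187), np.float64(0.0681)] 0.35814005851563246
190 [0.4426 0.41   0.025 ] [np.float64(0.0169), np.float64(0.0672)] 0.3574135365347648
200 [0.4426 0.41   0.025 ] [np.float64(0.0169), np.float64(0.0672)] 0.3574135365347648
at [0.3314 0.3693 0.1975] shift cm [11.84 -0.04 13.75] rot [ 0.     0.    -0.009]
```

```bash
python3 -m creep '[[[3.2,4,0,3,0,0,0],[3.2,8,0,6,0,0,0],[3.2,11.8,0,10,0,0,-0.008],[3.2,11.8,0,14,0,0,-0.008],[3.2,11.8,0,16,0,0,-0.008],[3.2,11.8,0,18,0,0,-0.008],[3.2,11.8,0,18.8,0,0,-0.008],[3.2,11.8,0,18.8,0,0,-0.008],[3.2,11.8,0,18.8,0,0,-0.008]]]'
python3 -c "
from h import *
to([.442,.4098,.0095],.356)"
```

```text
t: 30.18
eef_pos: [0.442, 0.4101, 0.0103]
ee_rot: [-3.141, -0.001, 0.357]
force: [0.6, 0.6, -0.3]
width: 0.032
gripper_force: 0.0
at [0.442  0.4101 0.0103] shift cm [-0.01  0.02  0.08] rot [-0.001 -0.001  0.001]
```

```bash
python3 -m creep '[[[1.6,0,0,0,0,0,0],[1.6,0,0,0,0,0,0],[1.6,0,0,0,0,0,0],[1.6,0,0,0,0,0,0],[1.6,0,0,-0.5,0,0,0],[1.6,0,0,-2,0,0,0],[1.6,0,0,-5,0,0,0],[1.6,0,0,-10,0,0,0],[1.6,0,0,-15,0,0,0],[1.6,0,0,-20,0,0,0],[1.6,0,0,-22,0,0,0],[1.6,0,0,-22,0,0,0],[1.6,0,0,-22,0,0,0]]]' 12
python3 -c "
from h import *
to([.619,-.1607,.23],-.298)"
```

```text
t: 31.8
eef_pos: [0.441, 0.4091, 0.2289]
ee_rot: [3.141, 0.001, 0.357]
force: [0.5, 0.1, 0.2]
width: 0.0197
gripper_force: 12.0
at [0.441  0.4091 0.2289] shift cm [-3.23 59.61 -0.09] rot [0.001 0.001 0.655]
```

```bash
python3 -m creep '[[[1.6,-0.3,5,-1,0,0,0.06],[1.6,-0.6,10,-1,0,0,0.12],[1.6,-1,16,-1,0,0,0.2],[1.6,-1.2,22,-1,0,0,0.27],[1.6,-1.5,28,-1,0,0,0.34],[1.6,-1.8,34,-1,0,0,0.4],[1.6,-2.1,40,-1,0,0,0.47],[1.6,-2.5,46,-1,0,0,0.53],[1.6,-2.8,52,-1,0,0,0.6],[1.6,-3,57,-1,0,0,0.655],[1.6,-3.2,59.6,-1,0,0,0.655],[1.6,-3.2,59.6,2,0,0,0.655],[1.6,-3.2,59.6,7,0,0,0.655],[1.6,-3.2,59.6,12,0,0,0.655],[1.6,-3.2,59.6,16,0,0,0.655],[1.6,-3.2,59.6,17,0,0,0.655],[1.6,-3.2,59.6,17,0,0,0.655],[1.6,-3.2,59.6,17,0,0,0.655]]]'
python3 -c "
from h import *
to([.619,-.1607,.0103],-.298)"
```

```text
t: 34.05
eef_pos: [0.6211, -0.16, 0.0613]
ee_rot: [-3.141, -0.002, -0.297]
force: [-0.3, -0.8, -0.2]
width: 0.0197
gripper_force: 12.0
at [ 0.6211 -0.16    0.0613] shift cm [-0.19  0.13  5.09] rot [-0.    -0.002  0.001]
```

```bash
python3 -m creep '[[[1.6,-0.1,0.1,2,0,0,0],[1.6,-0.1,0.1,4,0,0,0],[1.6,-0.1,0.1,4.8,0,0,0],[1.6,-0.1,0.1,5.1,0,0,0],[1.6,-0.1,0.1,5.1,0,0,0],[1.6,-0.1,0.1,5.1,0,0,0]]]'
```

```text
t: 34.8
eef_pos: [0.6195, -0.1606, 0.01]
ee_rot: [-3.141, -0.002, -0.297]
force: [-2.2, 0.5, 5.9]
width: 0.0194
gripper_force: 12.0
```

```bash
python3 -m creep '[[[1.6,0,0,-0.05,0,0,0],[3.2,0,0,-0.05,0,0,0],[3.2,0,0,-0.05,0,0,0],[3.2,0,0,-0.05,0,0,0],[3.2,0,0,-2,0,0,0],[3.2,0,0,-6,0,0,0],[3.2,-3,1,-11,0,0,0],[3.2,-7,3,-16,0,0,0],[3.2,-11.3,4,-21,0,0,0],[3.2,-11.3,4,-23,0,0,0],[3.2,-11.3,4,-23,0,0,0],[3.2,-11.3,4,-23,0,0,0]]]'
python3 - <<'E'
from h import *
im=snap('w7'); g=im.min(2); np.set_printoptions(precision=4,suppress=True)
m=cv2.inRange(g,150,255); m[150:]=0; q=par('w7')
for c in cv2.findContours(m,0,1)[0]:
    if 200<cv2.contourArea(c)<6000:
        b=cv2.boxPoints(cv2.minAreaRect(c)); X=ray('wrist',b,.025,q); s=[np.linalg.norm(X[i]-X[i-1]).round(4) for i in (1,2)]
        if .06<max(s)<.08: print(X.mean(0),s)
# chamber rim, dark
for t in (70,):
    m=cv2.inRange(im.max(2),0,t);m[185:]=0
    c=[c for c in cv2.findContours(m,0,1)[0] if cv2.contourArea(c)>3000]
    for c in c:
        b=cv2.boxPoints(cv2.minAreaRect(c)); X=ray('wrist',b,.036,q); print('dark',b.mean(0),X.mean(0),[np.linalg.norm(X[i]-X[i-1]).round(4) for i in (1,2)],np.arctan2(*(X[1]-X[0])[1::-1]))
to([.506,.2505,.24],-1.778)
E
```

```text
t: 36.3
eef_pos: [0.4986, -0.1656, 0.238]
ee_rot: [-3.141, 0.001, -0.298]
force: [0.1, -0.5, -1.5]
width: 0.0321
gripper_force: 0.0
[ 0.6026 -0.2132  0.025 ] [np.float64(0.07), np.float64(0.02)]
[ 0.6193 -0.1602  0.025 ] [np.float64(0.0198), np.float64(0.069)]
dark [45.5 97.5] [0.6558 0.0371 0.036 ] [np.float64(0.1704), np.float64(0.0871)] -0.4983117539815149
dark [268.5  68. ] [ 0.6188 -0.1892  0.036 ] [np.float64(0.1444), np.float64(0.1074)] -1.8670858758876125
at [ 0.4985 -0.1656  0.2374] shift cm [-11.5  -40.    -0.25] rot [0.002 0.001 1.48 ]
```

```bash
python3 -m creep '[[[4,-1,-4,0,0,0,0.18],[4,-3,-9,0,0,0,0.36],[4,-4,-14,0,0,0,0.54],[4,-6,-20,0,0,0,0.72],[4,-7,-26,0,0,0,0.9],[4,-9,-31,0,0,0,1.08],[4,-10,-36,0,0,0,1.26],[4,-11.5,-40,0,0,0,1.44],[4,-11.5,-40,0,0,0,1.48],[4,-11.5,-40,4,0,0,1.48],[4,-11.5,-40,9,0,0,1.48],[4,-11.5,-40,14,0,0,1.48],[4,-11.5,-40,17,0,0,1.48],[4,-11.5,-40,17,0,0,1.48],[4,-11.5,-40,17,0,0,1.48]]]'
python3 -c "
from h import *
to([.506,.2503,.0145],-1.778)"
```

```text
t: 38.22
eef_pos: [0.5068, 0.2508, 0.0689]
ee_rot: [-3.141, -0.0, -1.777]
force: [0.8, -0.0, -0.1]
width: 0.04
gripper_force: 0.0
at [0.5068 0.2508 0.0689] shift cm [0.06 0.07 5.44] rot [-0.    -0.     0.001]
```

```bash
python3 -m creep '[[[4,0,0.1,2,0,0,0],[4,0,0.1,4,0,0,0],[4,0,0.1,5.2,0,0,0],[4,0,0.1,5.4,0,0,0],[4,0,0.1,5.4,0,0,0],[0.5,0,0.1,5.4,0,0,0],[0.5,0,0.1,5.4,0,0,0],[0.5,0,0.1,5.4,0,0,0],[0.5,0,0.1,5.4,0,0,0],[0.5,0,0.1,5.4,0,0,0],[0.5,0,0.1,5,0,0,0],[0.5,0,0.1,4,0,0,0],[0.5,0,0.1,1,0,0,0],[0.5,0,0.1,-4,0,0,0],[0.5,0,0.1,-9,0,0,0],[0.5,0,0.1,-14,0,0,0],[0.5,0,0.1,-17,0,0,0],[0.5,0,0.1,-17,0,0,0],[0.5,0,0.1,-17,0,0,0]]]' 30
python3 -c "
from h import *
to([.6122,-.1875,.24],-1.87)"
```

```text
t: 40.6
eef_pos: [0.5047, 0.2503, 0.2382]
ee_rot: [3.141, -0.0, -1.778]
force: [-0.9, 0.1, -2.9]
width: 0.0096
gripper_force: 30.0
at [0.5047 0.2503 0.2382] shift cm [ 40.63 -19.53  -0.19] rot [ 0.001 -0.     0.092]
```

```bash
python3 -m creep '[[[0.5,4,-2,0,0,0,0],[0.5,9,-4.5,0,0,0,0],[0.5,14,-7,0,0,0,0],[0.5,19,-9,0,0,0,0.02],[0.5,24,-11.5,0,0,0,0.05],[0.5,29,-14,0,0,0,0.092],[0.5,34,-16.5,0,0,0,0.092],[0.5,38,-18.5,0,0,0,0.092],[0.5,40.6,-19.5,0,0,0,0.092],[0.5,40.6,-19.5,4,0,0,0.092],[0.5,40.6,-19.5,9,0,0,0.092],[0.5,40.6,-19.5,14,0,0,0.092],[0.5,40.6,-19.5,17,0,0,0.092],[0.5,40.6,-19.5,17,0,0,0.092],[0.5,40.6,-19.5,17,0,0,0.092]]]'
python3 -c "
from h import *
to([.6120,-.1873,.043],-1.869)"
```

```text
t: 42.48
eef_pos: [0.6132, -0.1869, 0.0692]
ee_rot: [-3.141, -0.0, -1.869]
force: [0.2, -0.6, -0.2]
width: 0.0099
gripper_force: 30.0
at [ 0.6132 -0.1869  0.0692] shift cm [0.07 0.11 2.62] rot [-0. -0. -0.]
```

```bash
python3 -m creep '[[[0.5,0.05,0.1,0.8,0,0,0],[0.5,0.05,0.1,1.5,0,0,0],[0.5,0.05,0.1,2,0,0,0],[0.5,0.05,0.1,2.4,0,0,0],[0.5,0.05,0.1,2.6,0,0,0],[0.5,0.05,0.1,2.6,0,0,0],[0.5,0.05,0.1,2.6,0,0,0]]]'
```

```text
t: 43.35
eef_pos: [0.6117, -0.187, 0.0428]
ee_rot: [-3.141, 0.0, -1.87]
force: [-0.8, -0.3, 1.0]
width: 0.0096
gripper_force: 30.0
```

```bash
python3 -m creep '[[[0.5,0,0,0.1,0,0,0],[0.5,0,0,0.1,0,0,0],[0.5,0,0,0,0,0,0],[4,0,0,0,0,0,0],[4,0,0,0,0,0,0],[4,0,0,0,0,0,0],[4,0,0,-2,0,0,0],[4,0,0,-6,0,0,0],[4,0,0,-11,0,0,0],[4,0,0,-17,0,0,0],[4,0,0,-19.5,0,0,0],[4,0,0,-19.5,0,0,0]]]'
python3 - <<'E'
from h import *
im=snap('s4','scene');cv2.imwrite('pics/s4c.png',cv2.resize(im[225:345,330:450],(600,600),interpolation=3))
to([.6174,.2673,.235],-.207)
E
```

```text
t: 44.85
eef_pos: [0.6128, -0.1871, 0.2405]
ee_rot: [-3.137, 0.001, -1.87]
force: [-0.8, 0.3, -0.3]
width: 0.0399
gripper_force: 0.0
at [ 0.6119 -0.1869  0.2384] shift cm [-43.56  12.86   0.35] rot [-2.000e-03 -1.000e-03 -1.663e+00]
```

View pics/s4c.png

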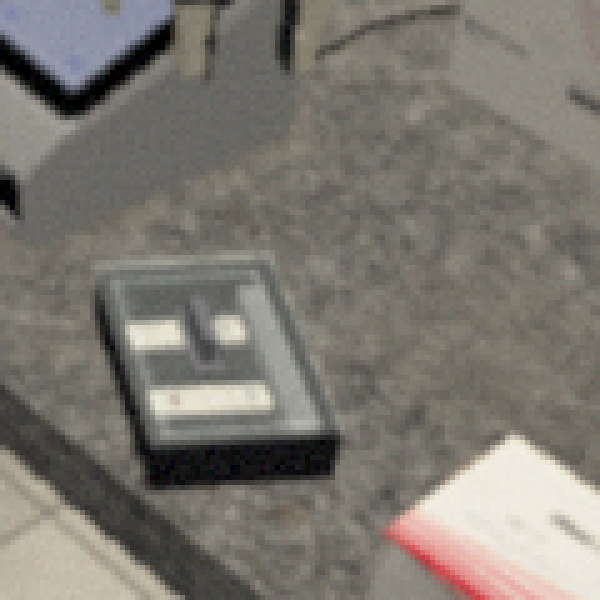

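The cover sits flat on the chamber with both cassettes under it (the new one at (185,332)). Next I fetch the timer.

```bash
python3 -m creep '[[[8.76,-4,1,0,0,0,-0.18],[8.76,-9,2.5,0,0,0,-0.36],[8.76,-14,4,0,0,0,-0.54],[8.76,-19,5.5,0,0,0,-0.72],[8.76,-24,7,0,0,0,-0.9],[8.76,-29,8.5,0,0,0,-1.08],[8.76,-34,10,0,0,0,-1.26],[8.76,-39,11.5,0,0,0,-1.44],[8.76,-43.5,12.9,0,0,0,-1.6],[8.76,-43.5,12.9,0,0,0,-1.663],[8.76,-43.5,12.9,4,0,0,-1.663],[8.76,-43.5,12.9,9,0,0,-1.663],[8.76,-43.5,12.9,11,0,0,-1.663],[8.76,-43.5,12.9,11,0,0,-1.663],[8.76,-43.5,12.9,11,0,0,-1.663]]]'
python3 -c "
from h import *
to([.6174,.2673,.0194],-.207)"
```

```text
t: 46.78
eef_pos: [0.6169, 0.2669, 0.128]
ee_rot: [-3.142, -0.001, -0.207]
force: [0.3, -0.4, 0.7]
width: 0.0874
gripper_force: 0.0
at [0.6169 0.2669 0.128 ] shift cm [ 0.04 -0.05 10.86] rot [-0.    -0.001  0.   ]
```

```bash
python3 -m creep '[[[8.76,0,0,3,0,0,0],[8.76,0,0,6,0,0,0],[8.76,0,0,9,0,0,0],[8.76,0,0,10.8,0,0,0],[8.76,0,0,10.8,0,0,0],[8.76,0,0,10.8,0,0,0],[6.5,0,0,10.8,0,0,0],[6.5,0,0,10.8,0,0,0],[6.5,0,0,10.8,0,0,0],[6.5,0,0,10.8,0,0,0],[6.5,0,0,10.3,0,0,0],[6.5,0,0,9,0,0,0],[6.5,0,0,6,0,0,0],[6.5,0,0,1,0,0,0],[6.5,0,0,-5,0,0,0],[6.5,0,0,-10,0,0,0],[6.5,0,0,-11,0,0,0],[6.5,0,0,-11,0,0,0],[6.5,0,0,-11,0,0,0]]]' 15
python3 -c "
from h import *
to([.659,-.1755,.235],-.30)"
```

```text
t: 49.15
eef_pos: [0.6156, 0.2663, 0.2357]
ee_rot: [3.14, 0.002, -0.207]
force: [-0.6, -0.1, -0.9]
width: 0.0692
gripper_force: 15.0
at [0.6156 0.2663 0.2357] shift cm [13.33 42.34  0.12] rot [0.002 0.002 0.093]
```

```bash
python3 -m creep '[[[6.5,1.5,5,0,0,0,0],[6.5,3,10,0,0,0,0],[6.5,5,16,0,0,0,0.02],[6.5,7,22,0,0,0,0.05],[6.5,9,28,0,0,0,0.093],[6.5,10.5,33,0,0,0,0.093],[6.5,12,38,0,0,0,0.093],[6.5,13,41,0,0,0,0.093],[6.5,13.3,42.3,0,0,0,0.093],[6.5,13.3,42.3,3,0,0,0.093],[6.5,13.3,42.3,8,0,0,0.093],[6.5,13.3,42.3,12,0,0,0.093],[6.5,13.3,42.3,15,0,0,0.093],[6.5,13.3,42.3,16.5,0,0,0.093],[6.5,13.3,42.3,16.5,0,0,0.093],[6.5,13.3,42.3,16.5,0,0,0.093]]]'
```

```text
t: 51.15
eef_pos: [0.6607, -0.1745, 0.0739]
ee_rot: [-3.141, -0.002, -0.299]
force: [-0.7, -0.0, 0.3]
width: 0.0692
gripper_force: 15.0
```

```bash
python3 -m creep '[[[6.5,-0.1,0.05,0.8,0,0,0],[6.5,-0.1,0.05,1.4,0,0,0],[6.5,-0.1,0.05,1.6,0,0,0],[6.5,-0.1,0.05,1.65,0,0,0],[6.5,-0.1,0.05,1.65,0,0,0]]]'
```

```text
t: 51.78
eef_pos: [0.6587, -0.1748, 0.0578]
ee_rot: [3.141, -0.001, -0.299]
force: [-5.0, 2.2, 11.4]
width: 0.0694
gripper_force: 15.0
```

Contact with the cover. I relieve the load, release, rise and check.

```bash
python3 -m creep '[[[6.5,0,0,-0.1,0,0,0],[8.76,0,0,-0.1,0,0,0],[8.76,0,0,-0.1,0,0,0],[8.76,0,0,-0.1,0,0,0],[8.76,0,0,-0.1,0,0,0],[8.76,0,0,-3,0,0,0],[8.76,0,0,-8,0,0,0],[8.76,-3,0,-13,0,0,0],[8.76,-8,0,-18,0,0,0],[8.76,-13,2,-21,0,0,0],[8.76,-16,4,-22,0,0,0],[8.76,-16,4,-22,0,0,0],[8.76,-16,4,-22,0,0,0]]]'
python3 - <<'E'
from h import *
np.set_printoptions(precision=4,suppress=True)
im=snap('w8');t=cv2.imread('pics/top0.png');t2=snap('t2','top')
a=cv2.resize(im[:150,140:400],(780,450),interpolation=3)
cv2.imwrite('pics/w8c.png',a)
E
```

```text
t: 53.4
eef_pos: [0.4942, -0.1657, 0.2763]
ee_rot: [-3.141, -0.001, -0.3]
force: [0.6, 0.5, -0.4]
width: 0.0879
gripper_force: 0.0
```

View pics/w8c.png

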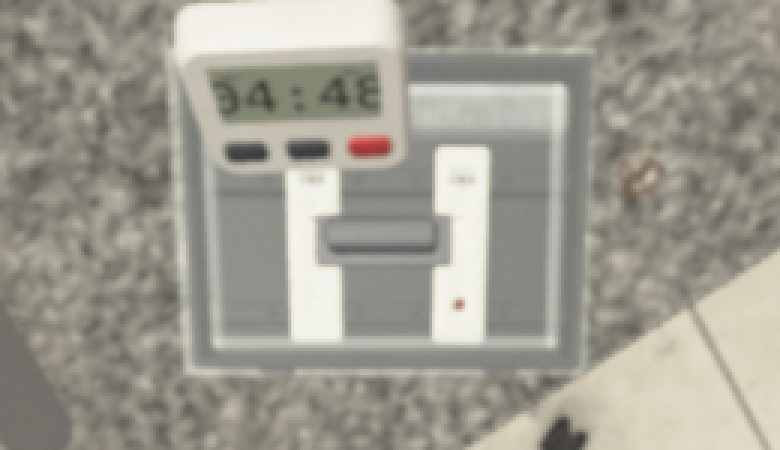

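The timer stands upright at (295,85) behind the new cassette (315,250), the cover is square and seated, and the other cassette is in place at (462,245). I hand in.

```bash
python3 -c "
from station import *
print(job_done())"
```

```text
the job is handed in; nothing more can be done
None
```

I handed the job in at about 53 s: the finished cassette was released in the empty holder (not checked in a picture afterwards), and the last pictures show the new cassette in the freed seat, the cover flat on the chamber and the timer upright behind the new cassette; no verdict came back.

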